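# Dip the compressor oil and hold the gauge rod level to be read

## Task

Check the oil of the bench compressor: pull the dust cap off its gauge tube and lay it in the steel tray, then take the gauge rod from the notched rest, push it down the tube until its collar stops on the tube's mouth, and draw it fully out again. Finish still holding the rod, level and still, all of it at least 15 cm above the bench and touching nothing but the gripper, so that the tip can be read. Leave the two glass rods and the jar where they are.

Things in the scene. Friction and masses are not known exactly. Their poses are not given: they have to be found in the camera images.
- compressor: Fixed bench air compressor, grey and aluminium, 360 mm long, 198 mm high, half width 80 mm. Origin on the bench straight under the gauge tube; z up. The machine extends from the tube along its own +y: crankcase (115 mm high) from y = 69 mm, finned cylinder of 42 mm radius at y = 125 mm, motor to y = 330 mm. Round the tube itself only a sump and skid, 50 mm high, to y = -38 mm.
- tube_mouth (a point): Centre of the gauge tube's mouth, 150 mm above the bench; vertical steel tube. The lip is 27 mm in diameter; the bore is 21 mm at the mouth, narrows evenly to 13 mm at 20 mm down and goes on to 126 mm below the mouth. Covered by the cap at the start.
- cap: Loose black rubber cap over the tube's lip: 36 mm diameter, 32 mm tall, hollow below (29 mm bore, 28 mm deep), 25 g. Origin at the centre of its open rim (122 mm above the bench when on), z to its closed top. Ribs inside it are snapped under four sprung nubs round the tube, 12 mm below the mouth: a straight pull up of 5 to 10 N frees it; clear of the nubs after 16 mm, of the lip after 28 mm.
- cap_mid (a point): Point on the cap's axis, halfway up (16 mm above its rim).
- gauge: Loose steel gauge rod (dipstick), 65 to 110 g, lying level in the rest, axis 66 mm above the bench. Origin at the centre of the collar's stop face (the face towards the tip); x along the rod to the tip, z up as it lies. Rod 8 mm diameter, round-ended, 120 mm from stop face to tip, two dark rings near the tip. Collar 26 mm diameter, x = -5 to 0 mm. Centre of mass near x = +27 mm.
- gauge_grip (a point): Centre of the gauge rod's flat black plastic grip, at the gauge's x = -31 mm: 36 mm long (x), 10 mm thick (y, level as it lies), 30 mm wide (z, upright as it lies). Pinched across its thickness it may be taken at any slant; between it and the collar is a thin neck.
- gauge_tip (a point): End of the gauge rod, 120 mm from the collar's stop face along the gauge's x.
- rest: Fixed black steel rod rest, 130 by 210 mm: two toothed plates 90 mm apart, teeth to 81 mm, four V notches 42 mm apart, bottoms at 60 mm. Origin on the bench under its middle; rods lie along its x, tips to +x. The gauge, in one of the notches, has its stop face near x = -60 mm, so collar and grip stand out past the rest's end in open air; glass rods begin near x = -48 mm.
- tray: Fixed shallow open steel tray, 100 mm (x) by 130 mm (y), 18 mm high, walls and floor 3 mm. Origin under its centre.
- glass_a: Bystander: loose amber glass rod, 8 mm diameter, 170 mm long, in a notch of the rest; x along it, its near end 12 mm from the origin. No collar and no grip.
- glass_b: Bystander: loose olive glass rod, 9 mm diameter, 170 mm long, in another notch; x along it, its near end 12 mm from the origin.
- jar: Bystander: loose amber glass jar with a steel lid, 56 mm diameter, 75 mm tall. Origin at the centre of its base.

How it is judged:
By the outcome, as a careful person would: the job done as asked, in the order asked, and still so for the second after the job is handed in, while the arm keeps its last pose, push and grip.
It also fails if it takes over 67 s, if anything falls off the work surface, if the arm or the gripper's body presses on something with over 40 N, if the wrist force passes 120 N, or if a joint passes its speed limit or range.

## Robot

A 6-joint arm with a two-finger parallel gripper is mounted at the origin on the work surface. World frame = base frame: x ahead of the robot, y to its left, z up, the work surface at z = 0. Lengths are in mm, angles in rad, forces in N, time in s.
With the tool pointing down it reaches from about 350 to 975 mm from the base axis. Payload 7.1 kg.
Tool frame: the origin (TCP) lies midway between the tips of the shut fingers; the grasp point (between the pads) lies env.hold_point_z behind it (env.hold_point_z is the distance from the TCP to the grasp point, in mm); z points along the fingers, y is the line along which they close (so a half turn about z gives the same grasp; the last joint's range is limited). The gripper opens to 88 mm and grips with 3 to 60 N. Pads are 20 mm wide; open, the fingers measure 115 mm over their backs; the gripper's body (75 mm by 178 mm) begins 61 mm behind the grasp point.
Start: joints at [-1.121, 0.423, 1.63, -0, 1.089, -0.019], TCP at [282.399, -557.544, 222.675] pointing down, gripper open.
Joint ranges: [-3, 3], [-0.9, 2.11], [0.09, 2.58], [-1.31, 4.45], [0.11, 2.69], [-2.54, 2.54]. Speed limits (rad/s): [2.39, 2.39, 3.01, 3.14, 3.14, 3.14].

## Interface

Orientations are given as a unit quaternion [x, y, z, w].
In Python, from station import env gives the robot as it stands. Calls block until the motion is done:
- env.reach(position, orientation): joint-space move of the TCP to a pose.
- env.move_l(position, rot=None, rate=150, f_stop=None): straight line of the TCP; rot=None keeps the orientation; rate is the mean speed in mm/s. With f_stop (N) it stops when the force on the tool has changed by that much, and returns True; else False.
- env.move_joints(angles): joint-space move.
- env.set_gripper(opening): finger opening in mm; the grip force is fixed at half the most; returns when the fingers have stopped.
- env.hold(seconds).
- env.ik(position, orientation): joint angles nearest the present ones, or None.
- env.read_state(): the state.
- env.camera(name): name is "scene" or "side" or "wrist"; returns the picture (384x512x3 uint8, blue, green, red); there is no depth.
- env.camera_params(name): a dict with "fx", "fy", "cx", "cy" (pixels), "pose" (4x4, takes a point from camera to world coordinates); the wrist camera has in their place "tool_from_camera" (4x4, takes a point from camera to tool coordinates, whose origin is the TCP and whose axes are the flange's). Camera axes: x right, y up, looking along -z (the intrinsics and any distortion apply to the point x, -y, -z); pixel columns grow to the right and rows downward; lengths in mm; the calibration is good to about 2 mm. A picture is of the moment at which its call begins: read the wrist's pose just before it. camera_params takes no time and is no camera call.
A pose or a line that the arm cannot do raises env.IKError and nothing moves.
- env.sign_off(): hands the job in; it is judged then, once.
Trained networks look in the newest picture that a camera, given by its name, has taken for a name from the list of things; names that differ only in an ending like _2 or _b are one class to them, and where a whole thing is asked for, a point or a joint stands for the part that bears it (a point fixed in the world has none). Each returns a list of dicts, best first, with "confidence" (0 to 1); they miss things now and then, are a little off and sometimes report something else, mostly with a low value. They report only what shows in the picture. A call takes as long as a camera call.
- env.boxes_of(camera, thing): "xy" ([column, row] in pixels, amid what is visible of it).
- env.trace(camera, thing): "mask" (384x512 bool, what is visible of it) and "xy" ([column, row] in pixels, amid what is visible of it).
- env.pinpoint(camera, thing): "xy" ([column, row] in pixels: a listed point, or the origin of a listed thing).
The state is a dict: "time_s": time; "qpos": joint angles; "dq": joint speeds; "tau": joint torques, N m; "tool_pos": TCP position; "orientation": TCP orientation; "force": force on the tool from outside, world axes, zero at the start; "wrist_torque": the same for the moment, N m; "width": finger opening in mm; "grip_force": force on a finger pad.
Only numpy, scipy, OpenCV 4.12 (cv2) and the standard library are available. Lean on these libraries where they do the work, as an engineer would, in place of code of your own. Each camera call takes 0.05 s, during which the arm holds its last target. There are 200 camera calls.

## Working session

There is one attempt and no reset: what is moved stays moved. The work goes in short steps, each a Python script; the robot and the scene stay as the last script left them, time stands still between calls to the robot, and variables do not carry over. Pictures are saved under pics/ and viewed, at most 12 in all, crops included, and the job is handed in when it is done.

```bash
ls; mkdir -p pics; cat > h.py <<'E'
import numpy as np, cv2
from station import env
from scipy.spatial.transform import Rotation as R
E
python3 - <<'E'
from h import *
print(env.hold_point_z, env.read_state())
for c in ["scene","side"]:
    im=env.camera(c); cv2.imwrite(f"pics/{c}0.png",im)
    p=env.camera_params(c); print(c,{k:np.round(v,3) if k!="x" else v for k,v in p.items()})
    for t in ["tube_mouth","cap","cap_mid","gauge","gauge_grip","gauge_tip","rest","tray","jar","compressor","glass_a"]:
        print(c,t,[(np.round(d["xy"],1).tolist(),round(d["confidence"],2)) for d in env.pinpoint(c,t)[:3]])
print(env.camera_params("wrist"))
E
```

```text
pics
station.py
18.700000000000003 {'time_s': 0.0, 'qpos': array([-1.12098104e+00,  4.23820141e-01,  1.63067460e+00, -3.41192237e-05,
        1.08858448e+00, -1.89917849e-02]), 'dq': array([-1.56871482e-04, -4.57642795e-05, -3.02839475e-04,  1.46684353e-03,
        7.80664209e-04,  1.11822742e-04]), 'tau': array([-3.85302686e-03, -5.44638813e+01, -2.73670381e+01,  6.40251464e-02,
        2.27707950e-02, -1.59348792e-04]), 'tool_pos': array([ 282.17167255, -557.06793099,  221.92066388]), 'orientation': array([ 9.72650942e-01,  2.32270515e-01, -1.73636674e-04, -7.22879305e-04]), 'force': array([-0.44703288,  0.09060305,  0.04061517]), 'wrist_torque': array([-0.00828482,  0.05938629, -0.01526737]), 'grip_force': 0.0, 'width': 87.81406161166584}
scene {'fx': np.float64(451.149), 'fy': np.float64(451.149), 'cx': np.float64(259.487), 'cy': np.float64(187.793), 'pose': array([[-7.000000e-02, -6.070000e-01,  7.920000e-01,  1.255014e+03],
       [ 9.970000e-01, -3.300000e-02,  6.300000e-02,  2.655800e+01],
       [-1.200000e-02,  7.940000e-01,  6.080000e-01,  6.728120e+02],
       [ 0.000000e
[... 1182 characters left out ...]
0.75)]
side rest [([341.7, 185.8], 0.8)]
side tray [([229.0, 215.8], 0.75), ([384.9, 161.2], 0.55)]
side jar [([139.3, 275.1], 0.91)]
side compressor [([186.8, 345.4], 0.61)]
side glass_a [([338.0, 185.0], 0.67), ([319.4, 171.7], 0.53)]
{'fx': 279.5393764090886, 'fy': 279.5393764090886, 'cx': 252.89770534051868, 'cy': 188.2533030969397, 'tool_from_camera': array([[ 3.57258742e-04,  9.52652036e-01,  3.04062446e-01,
         8.34616605e+01],
       [ 9.99999670e-01, -5.62251271e-04,  5.86626846e-04,
        -6.41354520e-01],
       [ 7.29810756e-04,  3.04062136e-01, -9.52651922e-01,
        -1.60855451e+02],
       [ 0.00000000e+00,  0.00000000e+00,  0.00000000e+00,
         1.00000000e+00]])}
```

View pics/scene0.png

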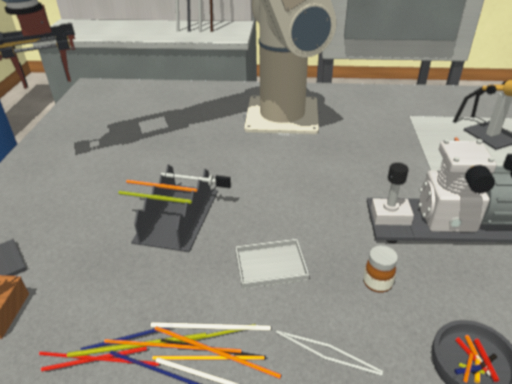

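View pics/side0.png

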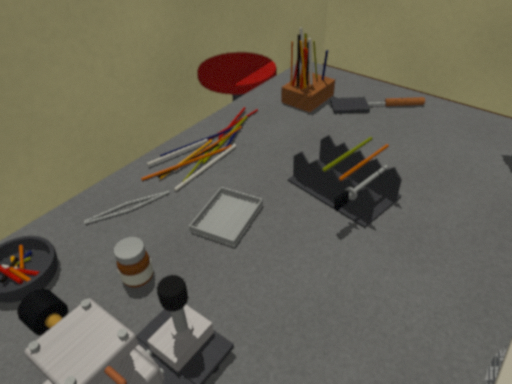

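```bash
cat >> h.py <<'E'
def ray(P,T,uv):
    d=np.array([(uv[0]-P["cx"])/P["fx"],-(uv[1]-P["cy"])/P["fy"],-1.0]); d=T[:3,:3]@d
    return T[:3,3],d/np.linalg.norm(d)
def atz(r,z): return r[0]+r[1]*(z-r[0][2])/r[1][2]
def tri(rs):
    A=sum(np.eye(3)-np.outer(d,d) for o,d in rs); b=sum((np.eye(3)-np.outer(d,d))@o for o,d in rs)
    x=np.linalg.solve(A,b); return x,[round(float(np.linalg.norm((np.eye(3)-np.outer(d,d))@(x-o))),1) for o,d in rs]
def wT():
    s=env.read_state(); T=np.eye(4); T[:3,:3]=R.from_quat(s["orientation"]).as_matrix(); T[:3,3]=s["tool_pos"]
    return T@env.camera_params("wrist")["tool_from_camera"]
E
python3 - <<'E'
from h import *
np.set_printoptions(precision=1,suppress=True)
D=dict(cap=((393.8,181.8),(174.7,297.6),122),cap_mid=((400.8,172.4),(171.9,293.3),138),gauge=((209.3,182.8),(351.2,194.1),66),gauge_grip=((222.7,178.5),(342.5,197.7),66),gauge_tip=((158,175.8),(383.8,164.8),66),rest=((177.2,215.4),(341.7,185.8),0),tray=((269.1,265.5),(229,215.8),0),jar=((377.9,281.4),(139.3,275.1),0),comp=((385.9,226.3),(186.8,345.4),0))
for k,(a,b,z) in D.items():
    r=[ray(env.camera_params(c),env.camera_params(c)["pose"],u) for c,u in (("scene",a),("side",b))]
    print(k,*tri(r),atz(r[0],z),atz(r[1],z))
E
```

```text
cap [496.2 242.3 117.4] [0.0, 0.0] [502.4 240.5 122. ] [493.2 244.1 122. ]
cap_mid [491.  251.  138.8] [2.6, 2.6] [491.2 253.6 138. ] [490.8 248.1 138. ]
gauge [ 439.3 -154.6   57.9] [1.7, 1.7] [ 452.  -150.7   66. ] [ 435.4 -148.2   66. ]
gauge_grip [ 440.7 -122.1   71.6] [0.8, 0.8] [ 434.1 -122.8   66. ] [ 443.4 -129.1   66. ]
gauge_tip [ 428.4 -274.4   63.5] [0.2, 0.2] [ 431.6 -273.4   66. ] [ 427.3 -270.9   66. ]
rest [ 494.7 -224.     4.5] [2.2, 2.2] [ 491.8 -223.6    0. ] [ 497.1 -232.1    0. ]
tray [632.1  -7.7   0.6] [1.7, 1.7] [632.7  -6.2   0. ] [632.4 -10.1   0. ]
jar [659.9 203.1  -0.7] [2.0, 2.0] [661.4 204.8   0. ] [658.8 201.4   0. ]
comp [495.8 244.1  -5. ] [1.4, 1.4] [502.  243.7   0. ] [492.8 244.4   0. ]
```

The scene picture shows the cap at (398,172), tray (270,262), gauge grip (222,181) pointing left (−y), and jar (381,268). The side picture agrees: cap (172,293), gauge (350–385,195–168). Both fit the given heights and sizes, so next I'll refine with the wrist camera and check reachability.

```bash
cat >> h.py <<'E'
def quat(zt,yt):  # tool z axis, tool y (closing) axis
    z=np.array(zt,float);z/=np.linalg.norm(z);y=np.array(yt,float);y-=z*(y@z);y/=np.linalg.norm(y)
    return R.from_matrix(np.c_[np.cross(y,z),y,z]).as_quat()
def look(things,z,tag=None):
    env.hold(0.3);T=wT();im=env.camera("wrist");P=env.camera_params("wrist")
    if tag: cv2.imwrite(f"pics/{tag}.png",im)
    for t in things:
        for d in env.pinpoint("wrist",t)[:2]: print(t,np.round(d["xy"],1),round(d["confidence"],2),np.round(atz(ray(P,T,d["xy"]),z[t]),1))
E
python3 - <<'E'
from h import *
np.set_printoptions(precision=2,suppress=True)
Z=dict(cap=122,cap_mid=138,gauge=66,gauge_grip=66,gauge_tip=66,tray=0,rest=0)
def go(p,z,y,do=True):
    best=None
    for s in (1,-1):
        q=quat(z,np.array(y)*s); k=env.ik(p,q)
        print(p,s,k)
        if k is not None and (best is None or abs(k[5])<best[0]): best=(abs(k[5]),q)
    if do: env.reach(p,best[1])
r=np.array([-.07,-.997,0])
for a in (30,45,60):
    c,s=np.cos(np.radians(a)),np.sin(np.radians(a))
    print("slant",a); go([440,-124,60],c*r+[0,0,-s],[-.997,.07,0],False)
    u=np.array([495,247,0])/553.; go([495,247,330],c*u+[0,0,-s],[-u[1],u[0],0],False)
go([440,-170,200],[0,0,-1],[1,0,0]); look(["gauge","gauge_grip","gauge_tip","rest"],Z,"w_g")
go([495,247,260],[0,0,-1],[1,0,0]); look(["cap","cap_mid"],Z,"w_c")
print(env.read_state()["time_s"])
E
```

```text
slant 30
[440, -124, 60] 1 [ 0.28  0.81  2.02 -1.08  1.17 -1.88]
[440, -124, 60] -1 [ 0.28  0.81  2.02 -1.08  1.17  1.26]
[495, 247, 330] 1 [ 0.42 -0.02  2.35  2.99  0.24  1.7 ]
[495, 247, 330] -1 [ 0.42 -0.02  2.35  2.99  0.24 -1.44]
slant 45
[440, -124, 60] 1 [ 0.18  0.66  2.08 -1.    0.95 -2.05]
[440, -124, 60] -1 [ 0.18  0.66  2.08 -1.    0.95  1.09]
[495, 247, 330] 1 [ 0.43 -0.06  2.2   0.12  0.22 -1.71]
[495, 247, 330] -1 [ 0.43 -0.06  2.2   0.12  0.22  1.43]
slant 60
[440, -124, 60] 1 [ 0.04  0.55  2.11 -0.83  0.74 -2.33]
[440, -124, 60] -1 [ 0.04  0.55  2.11 -0.83  0.74  0.81]
[495, 247, 330] 1 [ 0.43 -0.01  2.03  0.03  0.61 -1.62]
[495, 247, 330] -1 [ 0.43 -0.01  2.03  0.03  0.61  1.52]
[440, -170, 200] 1 [-0.39  0.23  1.98 -0.    0.93 -0.39]
[440, -170, 200] -1 None
gauge [254.9 161.7] 0.7 [ 441.2 -150.1   66. ]
gauge_grip [253.9 134.3] 0.8 [ 440.2 -121.    66. ]
gauge_tip [242.6 257.7] 0.88 [ 426.6 -267.6   66. ]
rest [290.3 204.1] 0.94 [ 490.5 -223.9    0. ]
[495, 247, 260] 1 [ 0.44  0.28  1.76 -0.    1.11  0.44]
[495, 247, 260] -1 None
cap [249.7 177.6] 0.6 [490.8 248.  122. ]
cap_mid [251.6 181.7] 0.88 [493.  247.9 138. ]
5.3167
```

View pics/w_g.png

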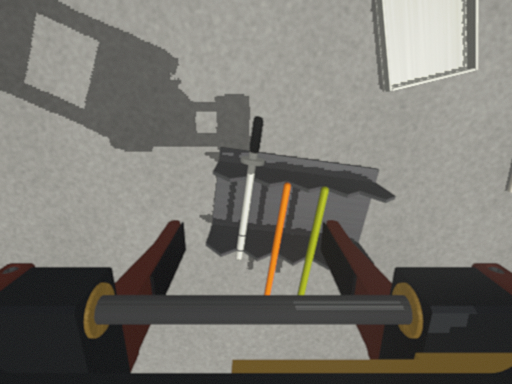

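View pics/w_c.png

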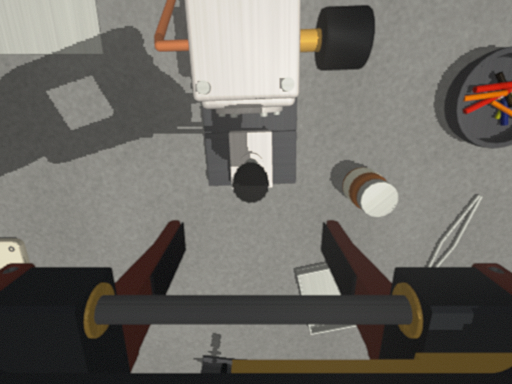

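The gauge view shows the grip at about (257,135), collar (253,160) and tip (240,258), with the glass rods to its right. The cap view shows the cap at (250,182) with free space on both sides in x. I'll grasp and pull the cap now.

```bash
python3 - <<'E'
from h import *
np.set_printoptions(precision=2,suppress=True)
q=quat([0,0,-1],[1,0,0]); X,Y=493,248
print(env.move_l([X,Y,170],q)); print(env.move_l([X,Y,130],rate=80,f_stop=8))
env.set_gripper(0); s=env.read_state(); print(s["tool_pos"],s["width"],s["grip_force"],s["force"])
if s["width"]>30:
    env.move_l([X,Y,150],rate=40); print(env.read_state()["force"],env.read_state()["width"])
    env.move_l([X,Y,260],rate=100); s=env.read_state(); print(s["width"],s["force"])
    look(["tube_mouth","compressor"],dict(tube_mouth=150,compressor=0),"w_t")
print(env.read_state()["time_s"])
E
```

```text
False
False
[492.83 248.   129.96] 35.64268807144132 29.999911305494606 [-0.95  0.36  0.57]
[-0.01 -0.76  0.43] 36.135722712690296
35.90022260130368 [ 0.28 -0.59 -1.5 ]
tube_mouth [256.1 183.4] 0.79 [495.2 251.3 150. ]
compressor [251.8 154.1] 0.86 [490.  252.9   0. ]
9.9167
```

View pics/w_t.png

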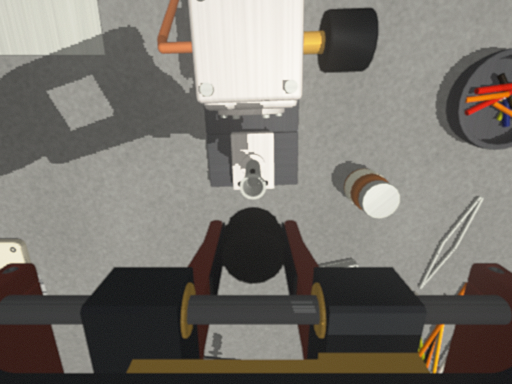

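The cap is off and held at (253,245), and the bare tube mouth shows at about (253,185). Next I'll lay the cap in the tray and enlarge the mouth for a precise centre.

```bash
python3 - <<'E'
from h import *
np.set_printoptions(precision=2,suppress=True)
T=wT();P=env.camera_params("wrist"); print("mouth px",atz(ray(P,T,(253,185)),150))
im=cv2.imread("pics/w_t.png")[160:210,225:285]; cv2.imwrite("pics/crop.png",cv2.resize(im,None,fx=10,fy=10,interpolation=cv2.INTER_CUBIC))
q=quat([0,0,-1],[1,0,0]); X,Y=632,-7
env.reach([X,Y,160],q); print(env.read_state()["width"])
env.move_l([X,Y,30],rate=120); print(env.move_l([X,Y,10],rate=25,f_stop=4)); s=env.read_state(); print(s["tool_pos"],s["force"])
env.set_gripper(60); env.move_l([X,Y,160],rate=150); look(["cap","tray"],dict(cap=3,tray=0),"w_tray")
print(env.read_state()["time_s"])
E
```

```text
mouth px [492.21 249.58 150.  ]
35.80871212273693
True
[631.69  -6.99  11.07] [-0.49  0.59  5.26]
cap [249.3 176.6] 0.74 [626.1  -9.2   3. ]
tray [253.1 173.1] 0.88 [630.6  -5.7   0. ]
15.225
```

View pics/crop.png

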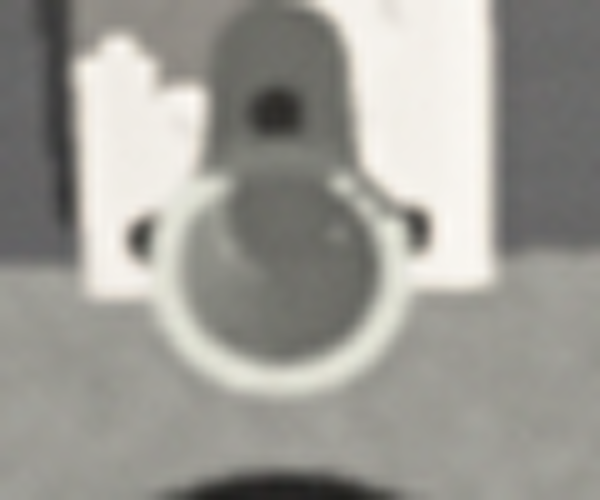

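View pics/w_tray.png

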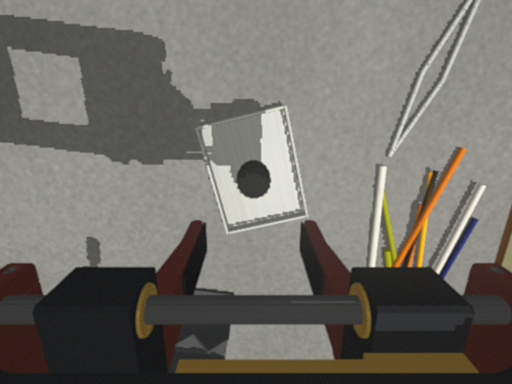

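The cap sits upright in the middle of the tray at (253,179). The crop puts the tube lip centre at full-image pixel (252.5,186), so the mouth is at about (492,248). Now I'll measure the gauge's line and plan slant and heading with IK.

```bash
cat >> h.py <<'E'
M=np.array([492.2,248.3,150.])
def gq(r,up,a,s):  # tool quat for rod dir r, gauge z 'up', slant a(deg), sign s
    a=np.radians(a); r=np.array(r,float);up=np.array(up,float)
    return quat(np.cos(a)*r-np.sin(a)*up, s*np.cross(up,r))
def gpos(O,r,up,a,gx=-33): # TCP so that the grasp point is at gauge x=gx, O=stop face
    a=np.radians(a); return O+gx*np.array(r)+env.hold_point_z*(np.cos(a)*np.array(r)-np.sin(a)*np.array(up))
E
python3 - <<'E'
from h import *
np.set_printoptions(precision=2,suppress=True)
env.set_gripper(40)
env.reach([440,-140,210],quat([0,0,-1],[1,0,0])); look(["gauge","gauge_grip","gauge_tip","rest"],dict(gauge=66,gauge_grip=66,gauge_tip=66,rest=0),"w_g2")
T=wT();P=env.camera_params("wrist")
d=env.trace("wrist","gauge")[0]; m=d["mask"]; v,u=np.nonzero(m); print(d["confidence"],m.sum())
W=np.array([atz(ray(P,T,p),66)[:2] for p in np.c_[u,v]],np.float32)
l=cv2.fitLine(W,cv2.DIST_HUBER,0,.01,.01).ravel(); t=(W-l[2:])@l[:2]; print(l,l[2:]+t.min()*l[:2],l[2:]+t.max()*l[:2])
r=l[:2]*np.sign(-l[1]); r=np.array([*r/np.linalg.norm(r),0.])
for a in (25,30,40):
  for s in (1,-1):
    up=np.array([0,0,1.]);O=np.array([441,-150,66.])
    print("a",a,s,"pick",env.ik(gpos(O,r,up,a),gq(r,up,a,s)))
    for hd in (0,30,60,90):
        h=np.array([np.cos(np.radians(hd)),np.sin(np.radians(hd)),0]); dn=np.array([0,0,-1.])
        print("   h",hd,*[env.ik(gpos(M+[0,0,z],dn,-h,a),gq(dn,-h,a,s)) for z in (150,0)])
E
```

```text
gauge [412.4  54.4] 0.75 [597.4 -12.6  66. ]
gauge [251.5 188.8] 0.6 [ 438.  -152.8   66. ]
gauge_grip [252.1 160.9] 0.66 [ 438.6 -120.3   66. ]
gauge_grip [411.7  57. ] 0.66 [597.1 -15.   66. ]
gauge_tip [239.5 274.8] 0.72 [ 422.7 -267.2   66. ]
rest [291.6 218. ] 0.93 [ 495.2 -217.8   -0. ]
0.91 1010
[   0.14    0.99  433.6  -175.84] [ 420.27 -268.23] [ 444.27 -101.9 ]
a 25 1 pick [ 0.27  0.87  1.96 -1.06  1.27  1.28]
   h 0 [ 0.57  0.07  1.94 -0.33  0.78  2.33] None
   h 30 [0.42 0.04 1.97 0.07 0.69 1.43] [0.42 0.28 2.11 0.14 0.32 1.35]
   h 60 [0.29 0.08 1.93 0.4  0.84 0.59] [0.29 0.31 2.06 0.62 0.53 0.32]
   h 90 [0.23 0.17 1.82 0.48 1.09 0.01] [ 0.23  0.38  1.95  0.61  0.81 -0.2 ]
a 25 -1 pick [ 0.27  0.87  1.96 -1.06  1.27 -1.87]
   h 0 [ 0.57  0.07  1.94 -0.33  0.78 -0.81] [ 0.57  0.3   2.08 -0.55  0.45 -0.54]
   h 30 [ 0.42  0.04  1.97  0.07  0.69 -1.71] [ 0.42  0.28  2.11  0.14  0.32 -1.79]
   h 60 None None
   h 90 None None
a 30 1 pick [ 0.24  0.82  1.98 -1.04  1.2   1.24]
   h 0 [ 0.59  0.05  1.99 -0.45  0.7   2.45] None
   h 30 [0.42 0.02 2.03 0.1  0.58 1.4 ] [0.42 0.27
[... 259 characters left out ...]
5  0.7  -0.69] [ 0.59  0.3   2.12 -0.82  0.39 -0.26]
   h 30 [ 0.42  0.02  2.03  0.1   0.58 -1.74] [ 0.42  0.27  2.17  0.28  0.19 -1.94]
   h 60 None None
   h 90 None None
a 40 1 pick [ 0.19  0.73  2.02 -0.99  1.05  1.14]
   h 0 None None
   h 30 [ 0.41 -0.01  2.14  0.23  0.33  1.26] [ 0.41  0.29  2.27  2.52  0.13 -1.05]
   h 60 [0.18 0.06 2.06 0.84 0.71 0.14] [ 0.18  0.34  2.18  1.35  0.52 -0.47]
   h 90 [ 0.1   0.2   1.89  0.79  1.12 -0.28] [ 0.1   0.43  1.99  0.95  0.9  -0.59]
a 40 -1 pick [ 0.19  0.73  2.02 -0.99  1.05 -2.  ]
   h 0 [ 0.65  0.04  2.08 -0.79  0.58 -0.34] None
   h 30 [ 0.41 -0.01  2.14  0.23  0.33 -1.88] [0.41 0.29 2.27 2.52 0.13 2.1 ]
   h 60 None None
   h 90 None None
```

View pics/w_g2.png

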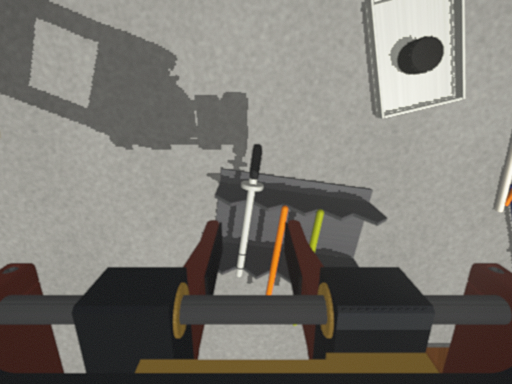

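The gauge mask's 168 mm length fits the true 169 mm. Its stop face is at about (437,−149), and the picture shows the grip at (257,160) and collar (253,185) clear of the rest. I'll use a 30° slant and insert heading +y, which has good IK.

```bash
python3 - <<'E'
from h import *
np.set_printoptions(precision=2,suppress=True)
r=np.array([-.142,-.99,0]);r/=np.linalg.norm(r);up=np.array([0,0,1.]);O=np.array([437.4,-149.4,66.]);a=30
q=gq(r,up,a,1);p=gpos(O,r,up,a); z=R.from_quat(q).as_matrix()[:,2]
env.reach(p-70*z+[0,0,40],q); env.move_l(p-70*z,rate=150)
print("stop",env.move_l(p,rate=90,f_stop=6)); env.set_gripper(0); s=env.read_state(); print(s["width"],s["grip_force"],s["force"],s["tool_pos"]-p)
if s["width"]>6:
    env.move_l(p+[0,0,30],rate=50); env.move_l(p+[0,0,190],rate=150); env.hold(.3); s=env.read_state(); print(s["width"],s["force"],s["wrist_torque"])
    h=np.array([0,1.,0]);dn=np.array([0,0,-1.])
    env.reach(gpos(M+[0,0,160],dn,-h,a),gq(dn,-h,a,1))
    env.hold(.3)
    for c in ["scene","side","wrist"]:
        T=wT() if c=="wrist" else env.camera_params(c)["pose"]; im=env.camera(c)
        cv2.imwrite(f"pics/v_{c}.png",im)
        for t in ["gauge","gauge_tip","gauge_grip","tube_mouth"]:
            print(c,t,[(np.round(d["xy"],1),round(d["confidence"],2),*[np.round(x,1) for x in ray(env.camera_params(c),T,d["xy"])[:0]]) for d in env.pinpoint(c,t)[:2]])
    a_=cv2.imread("pics/v_scene.png")[80:280,280:480]; b_=cv2.imread("pics/v_side.png")[150:350,80:280]
    cv2.imwrite("pics/v.png",cv2.resize(np.hstack([a_,b_]),None,fx=2,fy=2))
print(env.read_state()["time_s"],env.read_state()["tool_pos"])
E
```

```text
stop False
9.592356861490677 29.992942214012146 [2.91 0.08 1.66] [0.83 0.15 0.17]
9.800548151623063 [0.53 1.19 0.2 ] [ 0.56 -0.14  0.01]
scene gauge [(array([418.6,  97.5]), 0.91), (array([401.9, 153.8]), 0.54)]
scene gauge_tip [(array([398.7, 155.5]), 0.6)]
scene gauge_grip [(array([417.6,  79.9]), 0.62)]
scene tube_mouth [(array([399.9, 167.9]), 0.63)]
side gauge [(array([146.9, 198.9]), 0.98), (array([163.1, 268.8]), 0.64)]
side gauge_tip [(array([165.5, 266.1]), 0.82)]
side gauge_grip [(array([141. , 173.5]), 0.79)]
side tube_mouth [(array([173.9, 286.6]), 0.7)]
wrist gauge [(array([257.1, 249.3]), 0.79)]
wrist gauge_tip []
wrist gauge_grip [(array([252.8, 252.2]), 0.68)]
wrist tube_mouth []
25.2583 [492.19 257.66 326.82]
```

View pics/v.png

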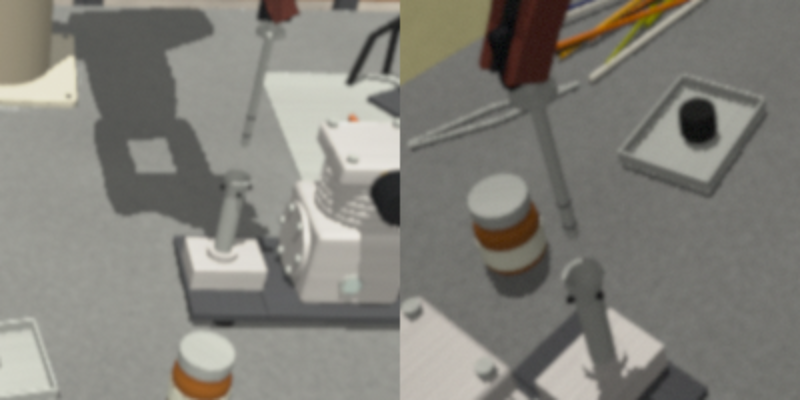

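The rod is held, roughly parallel to the tube and above it, and the cap is still in the tray. I'll triangulate to quantify.

```bash
python3 - <<'E'
from h import *
np.set_printoptions(precision=1,suppress=True)
D=dict(stop=((418.6,97.5),(146.9,198.9)),tip=((398.7,155.5),(165.5,266.1)),mouth=((399.9,167.9),(173.9,286.6)),
 # own readings from the picture (crop/2 + offset)
 stop_px=((280+268/2,80+35/2),(80+(533-400)/2,150+97/2)), tip_px=((280+246/2,80+144/2),(80+(572-400)/2,150+233/2)), mouth_px=((280+237/2,80+177/2),(80+(583-400)/2,150+272/2)))
for k,(a,b) in D.items():
    rs=[ray(env.camera_params(c),env.camera_params(c)["pose"],u) for c,u in (("scene",a),("side",b))]; print(k,*tri(rs))
E
```

```text
stop [491.2 252.6 305.3] [3.5, 3.5]
tip [498.2 241.6 182.6] [1.1, 1.1]
mouth [489.9 247.  149.3] [3.2, 3.2]
stop_px [492.5 248.  304.3] [0.3, 0.3]
tip_px [493.2 247.1 188.8] [1.6, 1.6]
mouth_px [492.8 245.9 148.9] [1.0, 1.0]
```

By my own pixel readings the rod is vertical within 0.5° and its tip is about 1 mm off the bore axis, well inside the funnel. Inserting.

```bash
python3 - <<'E'
from h import *
np.set_printoptions(precision=2,suppress=True)
a=30;h=np.array([0,1.,0]);dn=np.array([0,0,-1.]); g=lambda z:gpos(M+[0,0,z],dn,-h,a)
f0=env.read_state()["force"]
for z,rate,f in ((95,60,8),(-10,45,12)):
    st=env.move_l(g(z),rate=rate,f_stop=f); s=env.read_state(); print(st,s["tool_pos"]-g(0),s["force"]-f0,s["wrist_torque"],s["width"])
    if st: break
for c in ["scene","side"]: cv2.imwrite(f"pics/i_{c}.png",env.camera(c))
a_=cv2.imread("pics/i_scene.png")[80:280,280:480]; b_=cv2.imread("pics/i_side.png")[150:350,80:280]
cv2.imwrite("pics/i.png",cv2.resize(np.hstack([a_,b_]),None,fx=2,fy=2)); print(env.read_state()["time_s"])
E
```

```text
False [ 0.28  0.08 95.43] [ 0.11  0.57 -0.48] [-0.36 -0.13 -0.06] 9.827744965071755
True [0.14 0.31 2.34] [0.27 1.45 3.98] [ 0.2  -0.08  0.03] 9.747880247765515
28.4083
```

View pics/i.png

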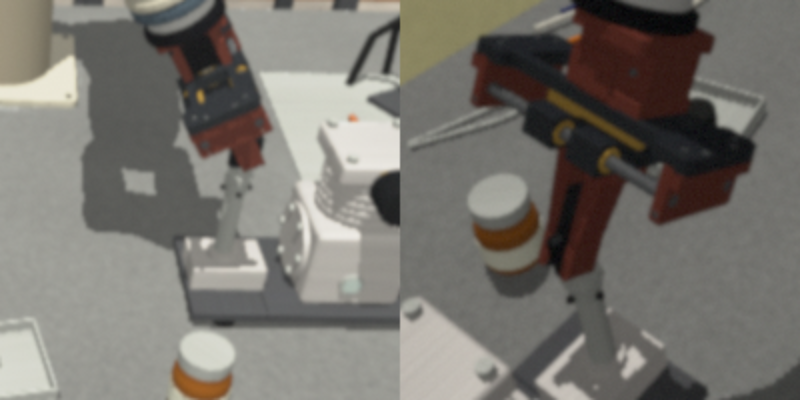

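The rod is in the tube and the collar looks to be on the mouth at (237,172) in the left half. I'll press slightly more to confirm it's seated.

```bash
python3 - <<'E'
from h import *
np.set_printoptions(precision=2,suppress=True)
a=30;h=np.array([0,1.,0]);dn=np.array([0,0,-1.]); g=lambda z:gpos(M+[0,0,z],dn,-h,a)
st=env.move_l(g(-8),rate=15,f_stop=15); s=env.read_state(); print(st,s["tool_pos"]-g(0),s["force"],s["wrist_torque"],s["width"])
env.hold(.3); s=env.read_state(); print(s["tool_pos"]-g(0),s["force"]); 
cv2.imwrite("pics/j.png",cv2.resize(env.camera("side")[230:330,120:220],None,fx=6,fy=6,interpolation=cv2.INTER_CUBIC)); print(s["time_s"])
E
```

```text
True [0.21 0.41 2.33] [-0.35 -0.96  4.93] [-0.06  0.09  0.1 ] 9.93897452388393
[0.19 0.42 2.32] [-0.08 -1.89  5.52]
28.9667
```

View pics/j.png

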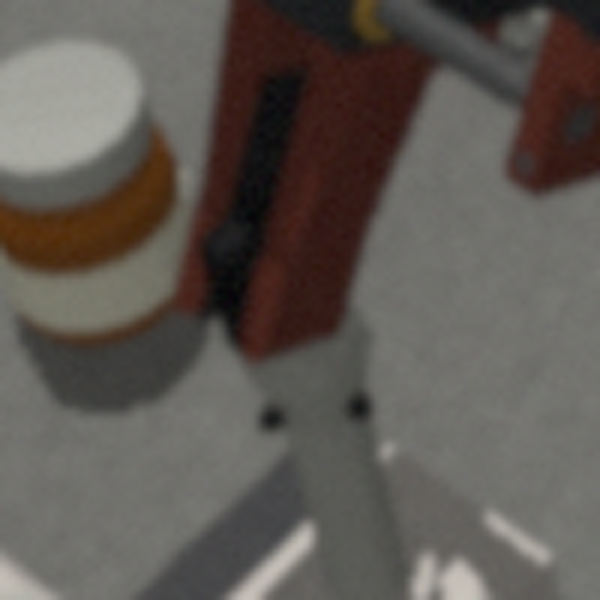

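Under a further 15 N it didn't move at all, so the collar is seated; the 2.3 mm offset matches the uncertainty in where I gripped. Now I'll draw it out and level it.

```bash
python3 - <<'E'
from h import *
np.set_printoptions(precision=2,suppress=True)
a=30;h=np.array([0,1.,0]);dn=np.array([0,0,-1.]); g=lambda z:gpos(M+[0,0,z],dn,-h,a)
env.move_l(g(30),rate=60); env.move_l(g(175),rate=120); s=env.read_state(); print(s["width"],s["force"])
r=np.array([-.142,-.99,0]);r/=np.linalg.norm(r);up=np.array([0,0,1.]);O=np.array([437.4,-149.4,256.])
env.reach(gpos(O,r,up,a),gq(r,up,a,1)); env.hold(.5); s=env.read_state(); print(s["width"],s["force"],s["tool_pos"]-gpos(O,r,up,a),s["time_s"])
V={}
for c in ["scene","side"]:
    im=env.camera(c); cv2.imwrite(f"pics/f_{c}.png",im)
    for t in ["gauge","gauge_tip"]:
        d=env.pinpoint(c,t)[:1]; print(c,t,[(np.round(x["xy"],1),x["confidence"]) for x in d]); V[c,t]=d[0]["xy"] if d else None
for t in ["gauge","gauge_tip"]:
    if all(V[c,t] is not None for c in ("scene","side")): print(t,*tri([ray(env.camera_params(c),env.camera_params(c)["pose"],V[c,t]) for c in ("scene","side")]))
p=[cv2.imread(f"pics/f_{c}.png") for c in ("scene","side")]
cv2.imwrite("pics/f.png",cv2.resize(np.hstack([p[0][50:250,110:310],p[1][50:250,260:460]]),None,fx=2,fy=2))
E
```

```text
9.928440712663443 [0.04 0.12 0.04]
10.269780066051768 [ 0.28 -0.78 -1.84] [0.01 0.02 0.07] 32.9167
scene gauge [(array([204.3, 106.4]), 0.7)]
scene gauge_tip [(array([144.5, 100.1]), 0.85)]
side gauge [(array([363.4, 108. ]), 0.58)]
side gauge_tip [(array([403.6,  77.6]), 0.58)]
gauge [ 438.02 -149.    250.16] [1.0, 1.0]
gauge_tip [ 426.56 -275.25  256.88] [2.3, 2.3]
```

View pics/f.png

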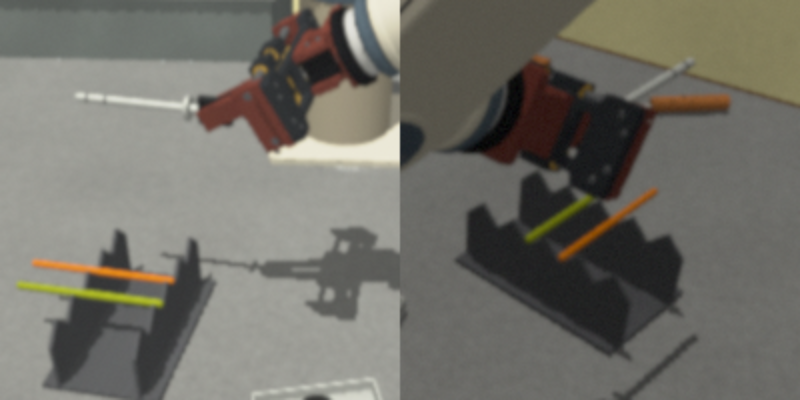

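The picture shows the rod free of everything, held level above the rest (left half, collar (190,104), tip (77,97)), with both glass rods still in place. I'll check levelness against projected points, since the network's height estimates differ by 7 mm.

```bash
python3 - <<'E'
from h import *
np.set_printoptions(precision=1,suppress=True)
r=np.array([-.142,-.99,0]);r/=np.linalg.norm(r);O=np.array([437.4,-149.4,256.])+2.3*r
def proj(c,X):
    P=env.camera_params(c);x=np.linalg.inv(P["pose"])@np.r_[X,1]; return np.array([P["cx"]-P["fx"]*x[0]/x[2],P["cy"]+P["fy"]*x[1]/x[2]])
for dz in (-5,0,5):
    print(dz,[(c,proj(c,O),proj(c,O+120*r+[0,0,dz])) for c in ("scene","side")])
from cv2 import imread
for c in ("scene","side"):
    T=env.camera(c); d=env.trace(c,"gauge")
    for x in d[:1]:
        v,u=np.nonzero(x["mask"]); e=u.argmin() if c=="scene" else u.argmax(); print(c,x["confidence"],"tip px",u[e],v[e],"fit",cv2.fitLine(np.c_[u,v].astype(np.float32),cv2.DIST_HUBER,0,.01,.01).ravel())
    for t in ("cap","jar"): print(t,[np.round(x["xy"],1) for x in env.pinpoint(c,t)[:1]])
E
```

```text
-5 [('scene', array([202.5, 103.1]), array([147.5, 100.3])), ('side', array([364.8, 104.9]), array([404.5,  83.7]))]
0 [('scene', array([202.5, 103.1]), array([147.1,  98.1])), ('side', array([364.8, 104.9]), array([405.1,  81.1]))]
5 [('scene', array([202.5, 103.1]), array([146.7,  95.9])), ('side', array([364.8, 104.9]), array([405.6,  78.5]))]
scene 0.61 tip px 148 97 fit [  1.    0.1 184.  100.5]
cap [array([264.5, 263.2])]
jar [array([376.4, 283.5])]
side 0.68 tip px 405 80 fit [  0.9  -0.5 389.4  90. ]
cap [array([230.2, 216. ])]
jar [array([140. , 277.6])]
```

The tip pixels match a level rod to within about 1°, and the cap and jar are where they should be.

```bash
python3 -c "
from h import *
env.hold(0.5); s=env.read_state(); print(s['time_s'],abs(s['dq']).max(),s['width']); print(env.sign_off())"
```

```text
34.1167 0.0021215856468787633 9.68316572686725
the job is handed in; nothing more can be done
None
```

The job is handed in at 34 s: the cap is in the tray, the rod went down until its collar stopped and was drawn fully out, and it is held level and still about 25 cm above the bench, with the glass rods and jar left where they were.

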